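Clamp a forked beam block under a knurled cap, then ease it off a quarter turn

TASK

Slide the beam block's forked foot along the table, under the raised knurled cap, until the slot is fully home on the stud. Then screw the cap down clockwise until it bottoms out and stops, back it off a quarter turn so that the foot can still be shifted for alignment, and finish while still gripping the cap there: do not let go of it. Leave everything else on the table where it is.

Things in the scene. Friction and masses are not known exactly. Their poses are not given: they have to be found in the camera images.
- mount: Beam block, loose, about 0.3 kg: black-anodised foot plate 132 x 44 x 10 mm lying flat, with an upright square post. Origin on the table under the post's centre; x points along the foot to the open fork (plate from x = -22 to +110 mm), z up. The slot is 16 mm wide, open at x = +110, its square closed end at x = +79. It slides freely on the table; dragged by the post it keeps its direction.
- fork (a point): Point of the beam block at x = +84 mm, y = 0 on the foot's underside: it lies on the stud's axis when the slot is fully home (closed end against the stud).
- stud: Fixed upright steel stud 10 mm diameter, standing on the table, that carries the knurled cap. Origin on the table on the stud's axis. Its position varies. The bare stud shows only in the gap under the cap.
- cap: Dark knurled round cap nut on the stud, 36 mm diameter x 40 mm tall. Origin at the centre of its underside, z up. It cannot leave the stud. Right-hand thread, 5 mm per turn: clockwise seen from above goes down. Bottomed out, its underside meets the foot plate's top, 10 mm above the table; at the start it is 4 to 5 mm higher, so the foot passes under it. It stays where it is left.
- post_top (a point): Centre of the post's top, 56 mm above the table. The steel post is 16 x 16 mm, faces square to the foot's x and y: grip it across y from above. Behind it (-x side, 7 to 20 mm from its centre) a black disc 28 mm across stands upright, its top 42 mm above the table.
- cap_top (a point): Centre of the cap's closed top, 40 mm above its underside. A low aluminium pointer rib (15 mm long, 2 mm high) runs from it outward along the cap's x. Grip the cap round its sides from above, fingertips at least 15 mm above the table, and turn it in several strokes with new grasps.
- cap_turn (a joint): Turn of the cap in rad: 0 = bottomed out (hard stop), growing as it is unscrewed (anticlockwise from above); 5 to 6.3 at the start, pi/2 = a quarter turn backed off. Turns with about 0.06 N m.
- pedestal: Bystander: steel pedestal post, round base 44 mm, round post 16 mm, 58 mm tall, upright. Origin under its centre.
- standoff: Bystander: plain smooth steel standoff, 22 mm diameter, 30 mm tall, upright. Origin under its centre.
- lens_ring: Bystander: black lens ring, 51 mm outside, 12 mm tall, lying flat. Origin under its centre.
- driver: Bystander: screwdriver lying on the table, 170 mm long, black handle, handle to its -x.
- screw_jar: Bystander: clear jar with black lid, 52 mm diameter, 62 mm tall.
- slide_box: Bystander: white slide box, 90 x 170 x 35 mm, lying flat. Origin under its centre.
- parts_tray: Bystander: grey parts tray, 120 x 160 x 30 mm, open on top. Origin under its centre.
Things that resemble listed ones, but are neither listed nor needed, are in the scene too. Leave any pink, turquoise or yellow look-alike of the stud alone.

How it is judged:
On the way, in this order (a step that is already met when the one before it is completed fails the run):
1. the beam block's foot lies flat with its slot fully home on the stud, under the cap (horizontal distance between fork and stud below 0.006 m and angle between mount's own z axis and vertical below 0.06 rad and height (world z) of mount below 0.004 m), for 0.2 s.
2. the cap is screwed down until it bottoms out on the foot (value of joint cap_turn below 0.12 rad and horizontal distance between fork and stud below 0.006 m), for 0.2 s.
At the end, for the whole second after the job is handed in: The cap stands a quarter turn (90 degrees, give or take 20) back from its bottom stop and is still, the fingers still grip it (over 2 N), and the foot lies flat with the slot home on the stud (within 6 mm) (all of step 1 and value of joint cap_turn between 1.22 and 1.92 rad and velocity of joint cap_turn between -0.1 and 0.1 rad/s and contact force between the fingers and cap above 2 N); the arm keeps its last pose, push and grip.
It fails at once if a bystander is shifted by more than 30 mm (distance of any of pedestal, standoff, lens_ring, driver, screw_jar, slide_box, parts_tray from where it was at the start of the episode above 0.03 m).
It also fails if it takes over 72 s, if anything falls off the work surface, if the arm or the gripper's body presses on something with over 40 N, if the wrist force passes 120 N, or if a joint passes its speed limit or range.

ROBOT

A 7-joint arm with a two-finger parallel gripper is mounted at the origin on the work surface. World frame = base frame: x ahead of the robot, y to its left, z up, the work surface at z = 0. Lengths are in m, angles in rad, forces in N, time in s.
With the tool pointing down it reaches from about 0.425 to 1.025 m from the base axis. Payload 3.6 kg.
Tool frame: the origin (TCP) lies on the centre line of the jaws, within the pads' length; the fingertips stand manip.tip_reach ahead of it and the grasp point (between the pads) lies 6 mm ahead of it (manip.tip_reach is the distance from the TCP to the fingertips, in m); z points along the fingers, y is the line along which they close (so a half turn about z gives the same grasp; the last joint's range is limited). The gripper opens to 85 mm and grips with 20 to 120 N. Pads are 22 mm wide; open, the fingers measure 114 mm over their backs; the gripper's body (76 mm by 85 mm) begins 54 mm behind the grasp point. The pads swing forward as they close: fully open they stand 13 mm farther back than shut.
Start: joints at [-0.093, 0.591, 0.048, 1.609, -0.033, 0.943, -0.034], TCP at [0.725, 0, 0.256] pointing down, gripper open.
Joint ranges: [-2.69, 2.69], [-0.47, 2.24], [-1.27, 1.36], [0.19, 2.51], [-1.53, 4.68], [0.08, 2.07], [-3.09, 3.09]. Speed limits (rad/s): [2.57, 2.57, 3.14, 3.14, 3.14, 3.14, 3.14].

INTERFACE

Orientations are given as a unit quaternion [w, x, y, z].
In Python, from station import manip, viewer gives the robot as it stands.
- The arm moves only by the shell command python3 -m creep 'ROWS' [OPENING] [FORCE]. ROWS is JSON, a list of rows, each an object with "offset": the shift along the tool's x, y, z scaled (see below), a list of three; "rotation": the turn, a rotation vector about the tool's x, y, z scaled (see below), a list of three. A call has exactly 5 rows; each row is the pose to reach, as a shift and turn from the pose commanded when the call began, along the tool's axes at that moment; what a row does not reach only later rows make up. The controller multiplies each number of a shift by 0.6 m and each number of a turn by 90 degrees. A row lasts 1/12 s, in which the tool goes at most 41.7 mm and 7.16 degrees, less where a joint would pass 70% of its speed; a pose out of reach is approached as far as the arm can. A call with a number of a shift or a turn outside -1 to 1 is refused whole. A call with a gripper value outside its range is refused whole. OPENING is the closure, from 0 (fully open) to 1 (shut), set as the call begins (- or left out, the last holds). The fingers move at their own pace and stop on an object; FORCE is the grip in N (left out, the last holds). Time passes only in rows, so rows that repeat a pose let the fingers close, or fill a call up. It gives the time, the measured TCP pose, the force, the opening and the grip force at its end, in the units of the state.
- manip.get_state(): the state, without advancing time (a new reading comes with each control period).
- viewer.get_image(name): name is "scene" or "side" or "wrist"; returns a dict with "image" (400x640x3 uint8, red, green, blue), "range_z" (400x640 float32, m along the optical axis (not along the pixel's ray), 0 where there is no reading), "fx", "fy", "cx", "cy" (pixels), "position" and "rotation" of the camera in the world. Camera axes: x right, y down, z forward; pixel columns grow to the right and rows downward; lengths in m; the calibration is good to about 2 mm. A picture is of the moment at which its call begins.
- manip.hand_in(): hands the job in; it is judged then, once.
The state is a dict: "time_s": time; "joints": joint angles; "qvel": joint speeds; "joint_torque": joint torques, N m; "ee_pos": TCP position; "eef_rot": TCP orientation; "contact_force": force on the tool from outside, world axes, zero at the start; "moment": the same for the moment, N m; "opening": opening from 0.0 (shut) to 1.0 (fully open); "grasp_force": force on a finger pad.
Only numpy, scipy, OpenCV 4.12 (cv2) and the standard library are available. Lean on these libraries where they do the work, as an engineer would, in place of code of your own. Each camera call takes 0.05 s, during which the arm holds its last target. There are 200 camera calls.

## Working session

There is one attempt and no reset: what is moved stays moved. The work goes in short steps, Python scripts to look and compute and a shell command to move; the robot and the scene stay as the last step left them, time stands still between calls to the robot, and variables do not carry over. Pictures are saved under pics/ and viewed, at most 10 in all, crops included, and the job is handed in when it is done.

```bash
ls; mkdir -p pics
cat > h.py <<'E'
import numpy as np,cv2,pickle
from station import manip,viewer
def grab(n,save=None):
    d=viewer.get_image(n)
    if save: cv2.imwrite('pics/'+save,d['image'][:,:,::-1]); pickle.dump(d,open('pics/'+save+'.pkl','wb'))
    return d
def R(d):
    r=np.array(d['rotation'],float)
    if r.size==9: return r.reshape(3,3)
    from scipy.spatial.transform import Rotation as Q
    return Q.from_quat(r[[1,2,3,0]]).as_matrix()
def ray(d,u,v): return R(d)@np.array([(u-d['cx'])/d['fx'],(v-d['cy'])/d['fy'],1.])
def plane(d,u,v,z):
    r=ray(d,u,v);p=np.array(d['position']);return p+r*(z-p[2])/r[2]
def depth(d,u,v): return np.array(d['position'])+ray(d,u,v)*d['range_z'][int(v),int(u)]
def cloud(d):
    v,u=np.mgrid[:400,:640]
    c=np.stack([(u-d['cx'])/d['fx'],(v-d['cy'])/d['fy'],np.ones(u.shape)],-1)*d['range_z'][...,None]
    return c@R(d).T+np.array(d['position'])
E
python3 - <<'E'
from h import *
for n in ['scene','side','wrist']:
    d=grab(n,n+'0.png');print(n,d['position'],R(d).round(3).tolist(),d['fx'])
print(manip.get_state(),manip.tip_reach)
E
```

```text
pics
scene [1.33226671 0.23971428 0.81379292] [[-0.387, 0.621, -0.682], [0.922, 0.269, -0.278], [0.011, -0.736, -0.676]] 404.21264173421713
side [0.30890372 0.65137522 0.83028168] [[-0.94, -0.239, 0.243], [-0.341, 0.671, -0.659], [-0.005, -0.702, -0.712]] 432.1860987118689
wrist [0.72505067 0.07788833 0.37239623] [[1.0, 0.001, -0.002], [0.001, -0.953, -0.304], [-0.002, 0.304, -0.953]] 332.752930063631
{'time_s': 0.15, 'joints': array([-0.0935312 ,  0.59191856,  0.04830392,  1.60946245, -0.03329228,
        0.94268904, -0.0337028 ]), 'qvel': array([-1.01019800e-03, -1.85654091e-03,  1.53027941e-04, -5.53751497e-03,
        1.51979177e-04, -1.44744345e-05, -4.97623644e-04]), 'joint_torque': array([ 2.83839137e-03, -5.49247491e+01,  1.54947661e+00, -1.98453355e+01,
        9.54968476e-03,  5.72513367e-03,  5.49048636e-06]), 'ee_pos': array([7.24441850e-01, 4.36074488e-05, 2.55420405e-01]), 'eef_rot': array([-5.56219171e-04,  7.07064175e-01,  7.07148890e-01, -6.24757736e-04]), 'contact_force': array([-1.0333443 , -0.10804982,  0.16620096]), 'moment': array([ 0.01260497,  0.00651359, -0.0027439 ]), 'grasp_force': 0.0, 'opening': 1.0016902719091634} 0.025
```

View pics/scene0.png

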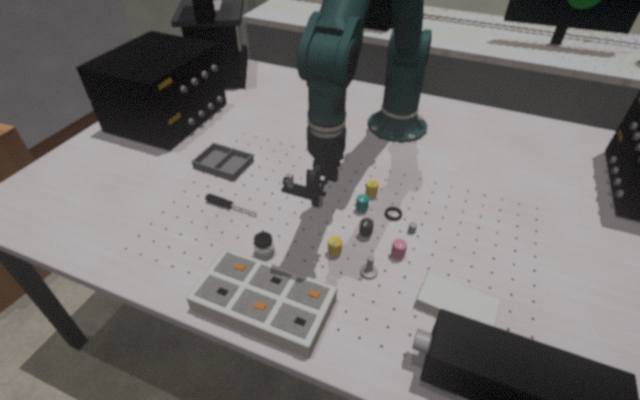

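View pics/side0.png

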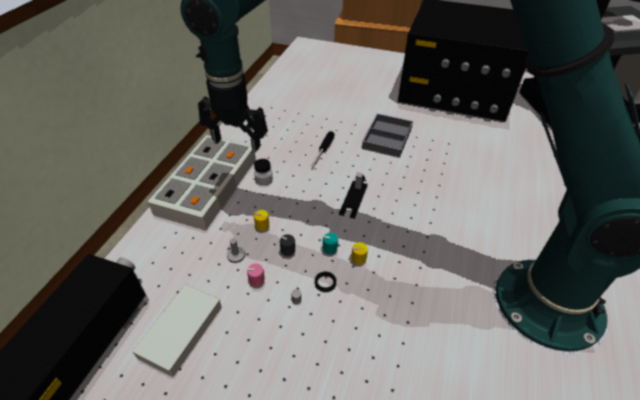

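The scene picture shows the dark cap at (366,227). Look-alikes there are yellow (372,187) and (335,245), turquoise (362,203) and pink (399,248). In the side picture the dark cap is at (287,243), and the beam block runs from its post at (360,180) to its fork at (345,213). I choose the dark cap. Next is a close crop of it plus measurements.

Run:
```python
from h import *
d={n:pickle.load(open(f'pics/{n}0.png.pkl','rb')) for n in ['scene','side','wrist']}
s=d['side']
a=cv2.resize(s['image'][150:310,220:390,::-1],None,fx=3.5,fy=3.5,interpolation=cv2.INTER_CUBIC)
w=d['wrist']['image'][:,:,::-1]
cv2.imwrite('pics/c1.png',a);cv2.imwrite('pics/w1.png',w)
for n in ['side','scene']:
    C=cloud(d[n]);print(n)
    im=d[n]['image'].astype(int)
    for nm,(u,v,r) in ({'cap':(287,243,14),'mount':(353,195,30)} if n=='side' else {'cap':(366,227,14)}).items():
        m=np.zeros((400,640),bool);m[v-r:v+r,u-r:u+r]=1
        dark=m&(im.max(2)<75)&(C[...,2]>0.004)
        P=C[dark];z=P[:,2];print(nm,len(P),'z',np.percentile(z,[1,10,50,90,99]).round(4))
        if nm=='cap':
            T=P[z>np.percentile(z,95)-.004];print('top',T.mean(0).round(4),T.min(0).round(4),T.max(0).round(4))
        else:
            F=m&(C[...,2]>.006)&(C[...,2]<.014)&(im.max(2)<75);Q=C[F][:,:2].astype(np.float32)
            print('plate',cv2.minAreaRect(Q*1000),Q.mean(0))
            T=C[m&(C[...,2]>.05)];print('posttop',T.mean(0),len(T),T[:,2].max())
```

```text
side
cap 259 z [0.0169 0.0244 0.0497 0.0557 0.0572]
top [0.5844 0.0712 0.0549] [0.5687 0.0529 0.0525] [0.6019 0.088  0.0575]
mount 559 z [0.0052 0.0082 0.0105 0.0286 0.8303]
plate ((488.54351806640625, -161.17691040039062), (135.0066375732422, 44.28010559082031), 89.94757843017578) [ 0.48888993 -0.15633313]
posttop [0.41300517 0.15638015 0.38173758] 57 0.8302816817258524
scene
cap 138 z [0.0157 0.0206 0.0401 0.0541 0.0568]
top [0.5929 0.0696 0.0538] [0.5776 0.0536 0.0512] [0.6057 0.0806 0.0574]
```

View pics/c1.png

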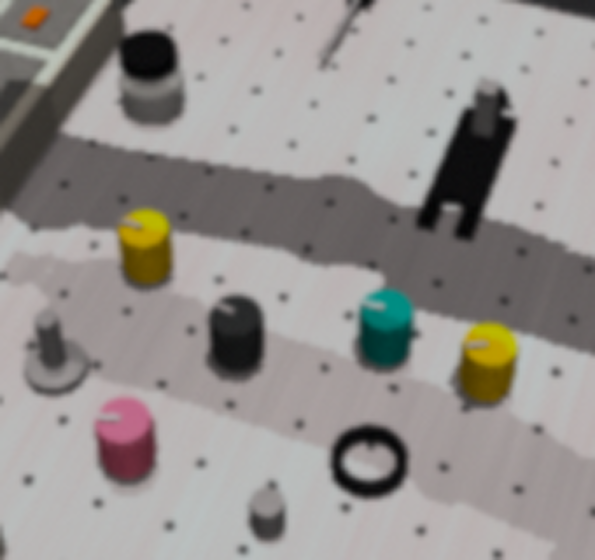

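View pics/w1.png

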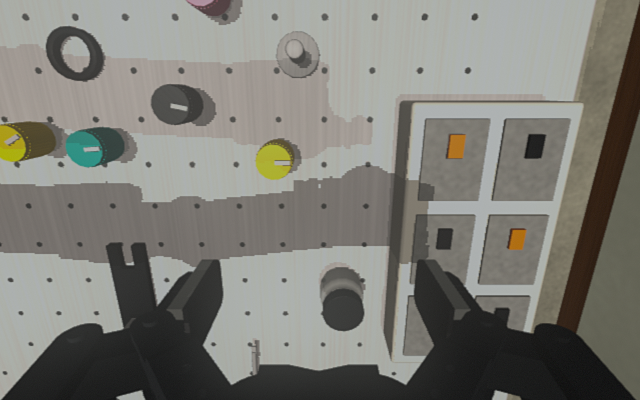

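The crop confirms it: the dark grey cap at crop (236,335) has an aluminium rib and a gap under it, and the black fork block is at crop (465,165), pointing down-left. In the wrist view the cap is at (177,104), turquoise at (95,147), yellow at (275,160) and the fork tip at (127,248).

Run:
```python
from h import *
d={n:pickle.load(open(f'pics/{n}0.png.pkl','rb')) for n in ['scene','side','wrist']}
# top discs: cloud of points in each view near the cap, above z
for n in d:
    C=cloud(d[n]);z=C[...,2]
    m=(z>.047)&(z<.062)&(np.hypot(C[...,0]-.59,C[...,1]-.07)<.035)
    T=C[m];zt=np.median(T[:,2]); 
    # top outline via ray on plane
    v,u=np.nonzero(m&(np.abs(z-zt)<.004)); P=np.array([plane(d[n],a,b,zt) for a,b in zip(u,v)])
    (c,r)=cv2.minEnclosingCircle(P[:,:2].astype(np.float32)*1000)
    print(n,'captop z',zt.round(4),'mean',P.mean(0).round(4),'circ',np.round(c,1),round(r,1),len(P))
    rib=m&(d[n]['image'].min(2)>110)
    if rib.any(): print(' rib',C[rib].mean(0).round(4))
    # all objects
    for lo,hi,xy,r,nm in [(.052,.062,(.4885,-.205),.03,'post')]:
        q=(z>lo)&(z<hi)&(np.hypot(C[...,0]-xy[0],C[...,1]-xy[1])<r)
        if q.any(): print(nm,C[q].mean(0).round(4),C[q].min(0).round(4),C[q].max(0).round(4),q.sum())
    ob=((z>.02)&(z<.07)&(C[...,0]>.3)&(C[...,0]<.9)&(abs(C[...,1])<.3)).astype(np.uint8)
    if n!='wrist':
        k,l,st,ce=cv2.connectedComponentsWithStats(ob)
        for i in range(1,k):
            if st[i,4]>20: P=C[l==i];print('  obj',P.mean(0).round(3),np.ptp(P,0).round(3),st[i,4],ce[i].round())
    F=(z>.007)&(z<.013)&(np.abs(C[...,0]-.4885)<.03)&(np.abs(C[...,1]+.161)<.08)&(d[n]['image'].max(2)<80)
    if F.sum()>50:
        P=np.array([plane(d[n],a,b,.01)[:2] for b,a in zip(*np.nonzero(F))])
        print(' plate',cv2.minAreaRect((P*1000).astype(np.float32)),F.sum())
```

```text
scene captop z 0.0541 mean [0.5874 0.0662 0.0541] circ [586.8  66.9] 19.1 110
 rib [0.5817 0.0652 0.0546]
post [ 0.4906 -0.2085  0.0555] [ 0.4829 -0.2171  0.0528] [ 0.4985 -0.2005  0.0589] 22
  obj [ 0.493 -0.211  0.039] [0.022 0.029 0.039] 111 [288. 179.]
  obj [0.428 0.031 0.041] [0.041 0.037 0.035] 175 [372. 187.]
  obj [0.502 0.026 0.042] [0.038 0.036 0.033] 184 [362. 201.]
  obj [0.594 0.068 0.045] [0.041 0.037 0.039] 225 [366. 226.]
  obj [0.524 0.179 0.028] [0.023 0.021 0.013] 54 [413. 225.]
  obj [ 0.759 -0.151  0.05 ] [0.051 0.05  0.047] 424 [263. 244.]
  obj [0.685 0.014 0.043] [0.039 0.035 0.036] 226 [335. 244.]
  obj [0.628 0.166 0.043] [0.039 0.036 0.033] 234 [399. 247.]
  obj [ 0.857 -0.069  0.057] [0.093 0.3   0.046] 4186 [274. 282.]
  obj [0.706 0.114 0.044] [0.017 0.016 0.04 ] 90 [370. 262.]
  obj [0.721 0.272 0.034] [0.094 0.058 0.02 ] 847 [433. 291.]
 plate ((494.7632141113281, -162.3527069091797), (40.8974494934082, 131.07192993164062), 3.9732742309570312) 171
side captop z 0.0545 mean [0.5855 0.0695 0.0545] circ [585.5  70. ] 19.7 160
 rib [0.5849 0.0607 0.0542]

[... 473 characters left out ...]
 [0.7   0.119 0.044] [0.016 0.015 0.039] 98 [234. 246.]
  obj [0.42  0.038 0.044] [0.037 0.038 0.035] 274 [360. 252.]
  obj [0.618 0.173 0.044] [0.038 0.036 0.035] 305 [256. 274.]
  obj [0.825 0.296 0.048] [0.003 0.008 0.039] 40 [142. 291.]
  obj [0.711 0.275 0.035] [0.094 0.055 0.019] 976 [196. 302.]
  obj [0.52  0.183 0.029] [0.022 0.023 0.014] 87 [296. 294.]
 plate ((489.48858642578125, -159.239501953125), (43.78492736816406, 134.75657653808594), 1.0126112699508667) 433
wrist captop z 0.0538 mean [0.5888 0.0676 0.0538] circ [588.7  68.2] 18.7 1238
 rib [0.596  0.0656 0.0557]
 plate ((492.89178466796875, -154.057373046875), (45.183589935302734, 115.97383880615234), 0.6008362770080566) 2277
```

```bash
python3 -m creep '[{"offset":[-0.034,-0.04,0.018],"rotation":[0,0,0]},{"offset":[-0.068,-0.08,0.036],"rotation":[0,0,0]},{"offset":[-0.102,-0.12,0.054],"rotation":[0,0,0]},{"offset":[-0.136,-0.16,0.072],"rotation":[0,0,0]},{"offset":[-0.17,-0.2,0.09],"rotation":[0,0,0]}]' 0.3 30
python3 -m creep '[{"offset":[-0.034,-0.04,0.0],"rotation":[0,0,0]},{"offset":[-0.068,-0.08,0.0],"rotation":[0,0,0]},{"offset":[-0.102,-0.12,0.0],"rotation":[0,0,0]},{"offset":[-0.136,-0.16,0.0],"rotation":[0,0,0]},{"offset":[-0.163,-0.191,0.0],"rotation":[0,0,0]}]'
python3 -m creep '[{"offset":[0,0,0],"rotation":[0,0,0]},{"offset":[0,0,0],"rotation":[0,0,0]},{"offset":[0,0,0],"rotation":[0,0,0]},{"offset":[0,0,0],"rotation":[0,0,0]},{"offset":[0,0,0],"rotation":[0,0,0]}]'
python3 - <<'E'
from h import *
d=grab('wrist','w2.png');C=cloud(d);z=C[...,2];im=d['image'].max(2)
F=(z>.005)&(z<.014)&(im<80)&(C[...,0]>.45)&(C[...,0]<.53)&(C[...,1]>-.25)&(C[...,1]<-.07)
P=np.array([plane(d,a,b,.01)[:2] for b,a in zip(*np.nonzero(F))])
print('plate',cv2.minAreaRect((P*1000).astype(np.float32)),F.sum())
for y in np.arange(-.19,-.09,.01):
    q=P[abs(P[:,1]-y)<.004]
    if len(q): print(y.round(3),np.percentile(q[:,0],[1,99]).round(4))
q=(z>.050)&(z<.062)&(np.hypot(C[...,0]-.49,C[...,1]+.206)<.03)
print(C[q].mean(0),C[q].min(0),C[q].max(0),q.sum(),manip.get_state()['ee_pos'])
E
```

```text
time_s: 0.57
ee_pos: [0.6035, -0.1027, 0.2017]
eef_rot: [-0.0, 0.707, 0.707, -0.0]
contact_force: [1.2, -0.7, -0.8]
opening: 0.701
grasp_force: 0.0
time_s: 0.98
ee_pos: [0.4877, -0.2014, 0.2021]
eef_rot: [-0.001, 0.708, 0.707, -0.001]
contact_force: [0.2, -1.1, -0.6]
opening: 0.698
grasp_force: 0.0
time_s: 1.4
ee_pos: [0.4917, -0.1987, 0.2023]
eef_rot: [0.0, 0.706, 0.708, 0.0]
contact_force: [0.4, -1.2, -0.1]
opening: 0.699
grasp_force: 0.0
plate ((490.7154541015625, -163.02227783203125), (43.492557525634766, 130.1019744873047), 0.30218884348869324) 5432
-0.19 [0.4696 0.5114]
-0.18 [0.4698 0.512 ]
-0.17 [0.4699 0.5118]
-0.16 [0.4692 0.5116]
-0.15 [0.4694 0.5114]
-0.14 [0.4696 0.5112]
-0.13 [0.4689 0.5118]
-0.12 [0.4691 0.5116]
-0.11 [0.4693 0.5114]
-0.1 [0.469  0.5112]
[ 0.49076225 -0.20609728  0.05514012] [ 0.48308551 -0.21465856  0.05001692] [ 0.4982624  -0.19872842  0.0570989 ] 364 [ 0.4914728  -0.19881102  0.20225805]
```

View pics/w2.png

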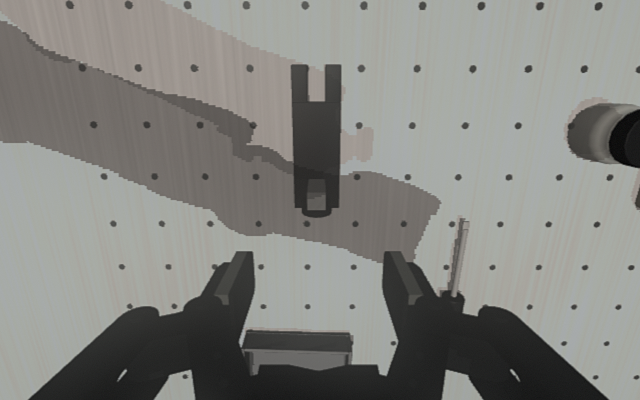

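The wrist view shows the foot upright in the image, fork at the top (318,75) and post at (317,195), midway between the fingers. The measured direction is +y within 0.3° and the 130 x 43 mm size fits. Going down to grip.

```bash
python3 -m creep '[{"offset":[0,0,0.06],"rotation":[0,0,0]},{"offset":[0,0,0.12],"rotation":[0,0,0]},{"offset":[0,0,0.18],"rotation":[0,0,0]},{"offset":[0,-0.001,0.22],"rotation":[0,0,0]},{"offset":[0,-0.001,0.24],"rotation":[0,0,0]}]'
python3 -m creep '[{"offset":[0,0,0],"rotation":[0,0,0]},{"offset":[0,0,0],"rotation":[0,0,0]},{"offset":[0,0,0],"rotation":[0,0,0]},{"offset":[0,0,0],"rotation":[0,0,0]},{"offset":[0,0,0],"rotation":[0,0,0]}]'
python3 -m creep '[{"offset":[0,0,0],"rotation":[0,0,0]},{"offset":[0,0,0],"rotation":[0,0,0]},{"offset":[0,0,0],"rotation":[0,0,0]},{"offset":[0,0,0],"rotation":[0,0,0]},{"offset":[0,0,0],"rotation":[0,0,0]}]' 1 30
python3 -m creep '[{"offset":[0,0,0],"rotation":[0,0,0]},{"offset":[0,0,0],"rotation":[0,0,0]},{"offset":[0,0,0],"rotation":[0,0,0]},{"offset":[0,0,0],"rotation":[0,0,0]},{"offset":[0,0,0],"rotation":[0,0,0]}]'
```

```text
time_s: 1.87
ee_pos: [0.4887, -0.1985, 0.0553]
eef_rot: [-0.002, 0.707, 0.708, -0.001]
contact_force: [-0.9, -0.8, -0.0]
opening: 0.701
grasp_force: 0.0
time_s: 2.28
ee_pos: [0.4909, -0.2002, 0.0598]
eef_rot: [0.001, 0.707, 0.707, 0.001]
contact_force: [0.2, -0.8, 0.2]
opening: 0.703
grasp_force: 0.0
time_s: 2.7
ee_pos: [0.4902, -0.1999, 0.0587]
eef_rot: [0.0, 0.707, 0.707, 0.0]
contact_force: [0.1, 1.1, 4.9]
opening: 0.179
grasp_force: 30.2
time_s: 3.12
ee_pos: [0.4902, -0.1999, 0.0587]
eef_rot: [0.0, 0.707, 0.707, 0.0]
contact_force: [-1.5, -0.3, 5.5]
opening: 0.18
grasp_force: 30.3
```

```bash
python3 -m creep '[{"offset":[0.0,0.032,0],"rotation":[0,0,0]},{"offset":[0.03,0.065,0],"rotation":[0,0,0]},{"offset":[0.06,0.1,0],"rotation":[0,0,0]},{"offset":[0.1,0.13,0],"rotation":[0,0,0]},{"offset":[0.133,0.162,0],"rotation":[0,0,0]}]'
python3 -m creep '[{"offset":[0,0,0],"rotation":[0,0,0]},{"offset":[0,0,0],"rotation":[0,0,0]},{"offset":[0,0,0],"rotation":[0,0,0]},{"offset":[0,0,0],"rotation":[0,0,0]},{"offset":[0,0,0],"rotation":[0,0,0]}]'
python3 - <<'E'
from h import *
d=grab('wrist','w3.png');C=cloud(d);z=C[...,2];im=d['image'].max(2)
F=(z>.005)&(z<.014)&(im<80)&(C[...,0]>.54)&(C[...,0]<.64)&(C[...,1]>-.15)&(C[...,1]<.02)
P=np.array([plane(d,a,b,.01)[:2] for b,a in zip(*np.nonzero(F))])
print('plate',cv2.minAreaRect((P*1000).astype(np.float32)),P[:,1].max())
for y in np.arange(-.09,.0,.01):
    q=P[abs(P[:,1]-y)<.004]
    if len(q): print(y.round(3),np.percentile(q[:,0],[1,50,99]).round(4))
m=(z>.047)&(z<.062)&(np.hypot(C[...,0]-.588,C[...,1]-.068)<.035)
print(cv2.minEnclosingCircle(C[m][:,:2].astype(np.float32)*1000),C[m].mean(0),np.median(C[m][:,2]))
q=(z>.050)&(z<.062)&(np.hypot(C[...,0]-.588,C[...,1]+.126)<.03)
print(manip.get_state()['ee_pos'])
E
```

```text
time_s: 3.53
ee_pos: [0.5856, -0.121, 0.0585]
eef_rot: [-0.001, 0.708, 0.707, -0.002]
contact_force: [-4.6, -4.5, 7.1]
opening: 0.178
grasp_force: 31.1
time_s: 3.95
ee_pos: [0.5866, -0.1208, 0.0584]
eef_rot: [0.0, 0.708, 0.707, 0.0]
contact_force: [1.6, 2.4, 1.7]
opening: 0.175
grasp_force: 30.3
plate ((586.1605834960938, -74.58644104003906), (43.28532791137695, 111.45382690429688), 0.7512921094894409) -0.01861013994777711
-0.09 [0.565  0.5861 0.6073]
-0.08 [0.565  0.5861 0.6073]
-0.07 [0.5649 0.5861 0.607 ]
-0.06 [0.5648 0.5857 0.6071]
-0.05 [0.5647 0.5857 0.6068]
-0.04 [0.5645 0.5961 0.607 ]
-0.03 [0.5644 0.6024 0.6067]
-0.02 [0.5648 0.6039 0.6068]
((0.0, 0.0), 0.0) [nan nan nan] nan
[ 0.58652733 -0.12083486  0.05835014]<stdin>:10: RuntimeWarning: Mean of empty slice.
  ret = um.true_divide(
  return _methods._mean(a, axis=axis, dtype=dtype,
  ret = ret.dtype.type(ret / rcount)
```

View pics/w3.png

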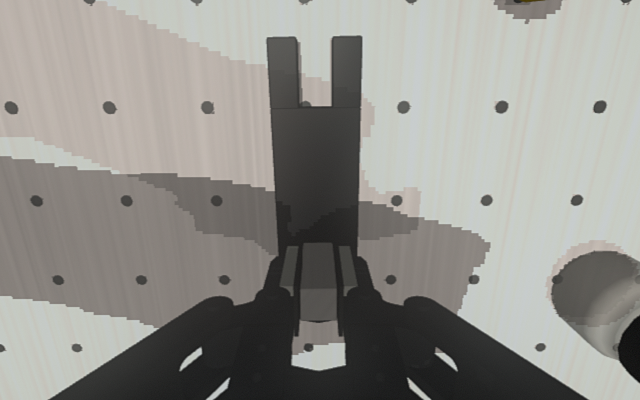

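The foot is square between the fingers. The slot mouth spans columns 300 to 331 at row 40 and the closed end is at row 107. Sliding on, with a 1 mm x correction.

```bash
python3 -m creep '[{"offset":[0.035,0.002,0],"rotation":[0,0,0]},{"offset":[0.065,0.002,0],"rotation":[0,0,0]},{"offset":[0.09,0.002,0],"rotation":[0,0,0]},{"offset":[0.11,0.002,0],"rotation":[0,0,0]},{"offset":[0.125,0.002,0],"rotation":[0,0,0]}]'
python3 -m creep '[{"offset":[0.01,0,0],"rotation":[0,0,0]},{"offset":[0.02,0,0],"rotation":[0,0,0]},{"offset":[0.03,0,0],"rotation":[0,0,0]},{"offset":[0.036,0,0],"rotation":[0,0,0]},{"offset":[0.042,0,0],"rotation":[0,0,0]}]'
python3 -m creep '[{"offset":[0.003,0,0],"rotation":[0,0,0]},{"offset":[0.006,0,0],"rotation":[0,0,0]},{"offset":[0.009,0,0],"rotation":[0,0,0]},{"offset":[0.012,0,0],"rotation":[0,0,0]},{"offset":[0.014,0,0],"rotation":[0,0,0]}]'
python3 -m creep '[{"offset":[0,0,0],"rotation":[0,0,0]},{"offset":[0,0,0],"rotation":[0,0,0]},{"offset":[0,0,0],"rotation":[0,0,0]},{"offset":[0,0,0],"rotation":[0,0,0]},{"offset":[0,0,0],"rotation":[0,0,0]}]'
```

```text
time_s: 4.42
ee_pos: [0.5872, -0.0467, 0.0584]
eef_rot: [0.0, 0.708, 0.706, -0.001]
contact_force: [-0.1, -3.9, 2.9]
opening: 0.181
grasp_force: 30.5
time_s: 4.83
ee_pos: [0.5882, -0.0201, 0.0584]
eef_rot: [0.0, 0.707, 0.707, -0.0]
contact_force: [0.0, -4.3, 2.9]
opening: 0.181
grasp_force: 30.6
time_s: 5.25
ee_pos: [0.5883, -0.0115, 0.0584]
eef_rot: [0.0, 0.707, 0.707, 0.0]
contact_force: [-0.5, -4.3, 3.4]
opening: 0.178
grasp_force: 30.6
time_s: 5.67
ee_pos: [0.5883, -0.0112, 0.0583]
eef_rot: [-0.0, 0.707, 0.707, 0.0]
contact_force: [-0.4, -2.5, 3.5]
opening: 0.177
grasp_force: 30.7
```

Creeping on until contact shows.

```bash
for i in 1; do python3 -m creep '[{"offset":[0.001,0,0],"rotation":[0,0,0]},{"offset":[0.002,0,0],"rotation":[0,0,0]},{"offset":[0.003,0,0],"rotation":[0,0,0]},{"offset":[0.004,0,0],"rotation":[0,0,0]},{"offset":[0.004,0,0],"rotation":[0,0,0]}]'
python3 -m creep '[{"offset":[0.001,0,0],"rotation":[0,0,0]},{"offset":[0.002,0,0],"rotation":[0,0,0]},{"offset":[0.003,0,0],"rotation":[0,0,0]},{"offset":[0.003,0,0],"rotation":[0,0,0]},{"offset":[0.003,0,0],"rotation":[0,0,0]}]'; done
python3 - <<'E'
from h import *
for n in ['side','scene']:
    d=grab(n,n+'4.png');C=cloud(d);z=C[...,2]
    m=(z>.050)&(z<.060)&(np.hypot(C[...,0]-.587,C[...,1]-.068)<.03)
    print(n,'cap',C[m].mean(0).round(4),m.sum())
    v,u=np.nonzero(m); print(u.mean(),v.mean())
a=pickle.load(open('pics/side4.png.pkl','rb'))['image'][170:280,230:350,::-1]
b=pickle.load(open('pics/scene4.png.pkl','rb'))['image'][170:280,300:420,::-1]
cv2.imwrite('pics/c4.png',np.hstack([cv2.resize(i,None,fx=3.3,fy=3.3,interpolation=cv2.INTER_CUBIC) for i in (a,b)]))
E
```

```text
time_s: 6.08
ee_pos: [0.5882, -0.0092, 0.0583]
eef_rot: [0.0, 0.707, 0.707, -0.0]
contact_force: [-0.2, -4.7, 3.9]
opening: 0.178
grasp_force: 30.7
time_s: 6.5
ee_pos: [0.5882, -0.009, 0.0583]
eef_rot: [0.001, 0.708, 0.707, -0.001]
contact_force: [0.5, -7.5, 5.0]
opening: 0.172
grasp_force: 30.6
side cap [0.5855 0.0698 0.0544] 166
287.18674698795184 240.40963855421685
scene cap [0.588  0.0661 0.0545] 116
366.5603448275862 222.06896551724137
```

View pics/c4.png

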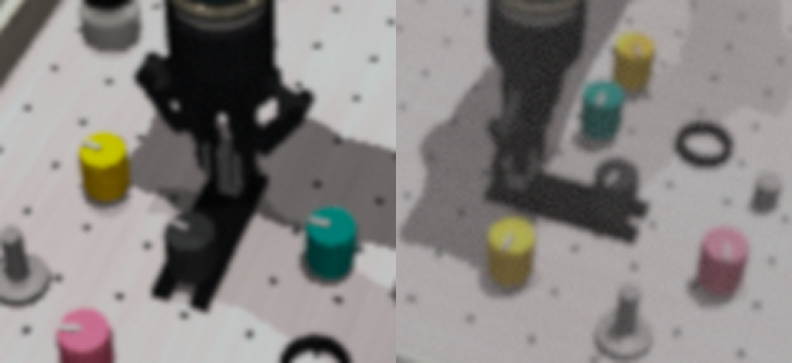

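The crop shows the fork tips past the cap on both sides (left panel around (180,300), right panel around (635,225)). The advance stalled at the predicted y with force rising. One more millimetre of push to confirm, then I release, rise and check.

```bash
python3 -m creep '[{"offset":[0.001,0,0],"rotation":[0,0,0]},{"offset":[0.002,0,0],"rotation":[0,0,0]},{"offset":[0.003,0,0],"rotation":[0,0,0]},{"offset":[0.003,0,0],"rotation":[0,0,0]},{"offset":[0.003,0,0],"rotation":[0,0,0]}]'
python3 -m creep '[{"offset":[-0.003,0,0],"rotation":[0,0,0]},{"offset":[-0.004,0,0],"rotation":[0,0,0]},{"offset":[-0.004,0,0],"rotation":[0,0,0]},{"offset":[-0.004,0,0],"rotation":[0,0,0]},{"offset":[-0.004,0,0],"rotation":[0,0,0]}]'
python3 -m creep '[{"offset":[0,0,0],"rotation":[0,0,0]},{"offset":[0,0,0],"rotation":[0,0,0]},{"offset":[0,0,0],"rotation":[0,0,0]},{"offset":[0,0,0],"rotation":[0,0,0]},{"offset":[0,0,0],"rotation":[0,0,0]}]' 0.4
python3 -m creep '[{"offset":[0,0,-0.04],"rotation":[0,0,0]},{"offset":[0,0,-0.08],"rotation":[0,0,0]},{"offset":[0,0,-0.12],"rotation":[0,0,0]},{"offset":[0,0,-0.16],"rotation":[0,0,0]},{"offset":[0,0,-0.2],"rotation":[0,0,0]}]'
python3 -m creep '[{"offset":[0,0,0],"rotation":[0,0,0]},{"offset":[0,0,0],"rotation":[0,0,0]},{"offset":[0,0,0],"rotation":[0,0,0]},{"offset":[0,0,0],"rotation":[0,0,0]},{"offset":[0,0,0],"rotation":[0,0,0]}]'
python3 - <<'E'
from h import *
d=grab('wrist','w5.png');C=cloud(d);z=C[...,2];im=d['image']
q=(z>.050)&(z<.062)&(np.hypot(C[...,0]-.588,C[...,1]+.016)<.02)
print('post',C[q].mean(0).round(4),C[q].min(0).round(4),C[q].max(0).round(4))
m=(z>.050)&(z<.060)&(np.hypot(C[...,0]-.588,C[...,1]-.068)<.026)
print('cap',cv2.minEnclosingCircle(C[m][:,:2].astype(np.float32)*1000),C[m].mean(0).round(4))
rib=m&(im.min(2)>np.median(im.min(2)[m])+50)
if rib.any(): print('rib',C[rib].mean(0).round(4),rib.sum(),cv2.fitEllipse(np.argwhere(rib)[:,::-1].astype(np.float32)))
print(manip.get_state()['joints'].round(3))
E
```

```text
time_s: 7.02
ee_pos: [0.5881, -0.0089, 0.0583]
eef_rot: [0.001, 0.708, 0.706, -0.001]
contact_force: [0.7, -9.6, 4.0]
opening: 0.178
grasp_force: 30.6
time_s: 7.43
ee_pos: [0.5882, -0.009, 0.0583]
eef_rot: [0.0, 0.707, 0.707, -0.0]
contact_force: [-0.2, -6.2, 4.8]
opening: 0.18
grasp_force: 30.7
time_s: 7.85
ee_pos: [0.5879, -0.0066, 0.058]
eef_rot: [-0.001, 0.707, 0.708, 0.0]
contact_force: [-0.1, -0.6, -0.4]
opening: 0.6
grasp_force: 0.0
time_s: 8.27
ee_pos: [0.5878, -0.0073, 0.1792]
eef_rot: [-0.0, 0.707, 0.707, -0.0]
contact_force: [0.5, -0.3, -0.0]
opening: 0.6
grasp_force: 0.0
time_s: 8.68
ee_pos: [0.5872, -0.0077, 0.1769]
eef_rot: [-0.001, 0.707, 0.707, -0.001]
contact_force: [-0.2, -0.3, -0.1]
opening: 0.603
grasp_force: 0.0
post [ 0.589  -0.0157  0.0552] [ 0.5813 -0.0244  0.05  ] [ 0.5967 -0.0082  0.0576]
cap ((587.9017333984375, 67.06082916259766), 18.033700942993164) [0.5877 0.0675 0.054 ]
rib [0.5963 0.0654 0.0559] 132 ((330.9961853027344, 99.87040710449219), (5.784496784210205, 21.142303466796875), 101.30469512939453)
[-0.145  0.525  0.112  1.989 -0.095  0.635  0.029]
```

View pics/w5.png

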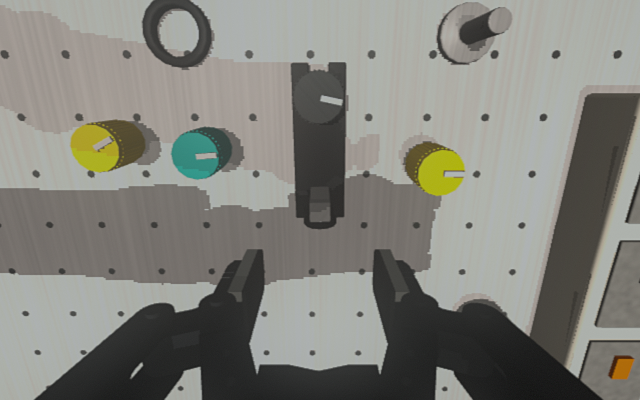

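The wrist view shows the cap at (318,97) over the slot and the post at (319,200). Post to cap measures 83 mm, so the slot is home. Now I move over the cap and wind joint 7 back for a long clockwise stroke.

```bash
python3 -m creep '[{"offset":[0.03,0,0],"rotation":[0,0,-0.079]},{"offset":[0.06,0,0],"rotation":[0,0,-0.158]},{"offset":[0.09,0,0],"rotation":[0,0,-0.237]},{"offset":[0.115,0.001,0],"rotation":[0,0,-0.316]},{"offset":[0.125,0.001,0],"rotation":[0,0,-0.395]}]'
python3 -m creep '[{"offset":[0,0,0],"rotation":[0,0,-0.079]},{"offset":[0,0,0],"rotation":[0,0,-0.158]},{"offset":[0,0,0],"rotation":[0,0,-0.237]},{"offset":[0,0,0],"rotation":[0,0,-0.316]},{"offset":[0,0,0],"rotation":[0,0,-0.395]}]'
python3 -c "
from h import *
s=manip.get_state();print(s['joints'].round(3),s['ee_pos'])"
```

```text
time_s: 9.15
ee_pos: [0.5884, 0.0705, 0.1775]
eef_rot: [-0.001, 0.453, 0.891, 0.0]
contact_force: [0.2, -0.6, -0.9]
opening: 0.6
grasp_force: 0.0
time_s: 9.57
ee_pos: [0.5884, 0.0671, 0.1774]
eef_rot: [-0.001, 0.161, 0.987, -0.0]
contact_force: [-0.8, 1.0, -0.4]
opening: 0.599
grasp_force: 0.0
[-0.021  0.535 -0.233  1.967  0.193  0.662  0.871] [0.58837043 0.06705404 0.17742483]
```

```bash
python3 -m creep '[{"offset":[0,0,0],"rotation":[0,0,-0.079]},{"offset":[0,0,0],"rotation":[0,0,-0.158]},{"offset":[0,0,0],"rotation":[0,0,-0.237]},{"offset":[0,0,0],"rotation":[0,0,-0.316]},{"offset":[0,0,0],"rotation":[0,0,-0.395]}]' | head -2
python3 -m creep '[{"offset":[0,0,0],"rotation":[0,0,-0.079]},{"offset":[0,0,0],"rotation":[0,0,-0.158]},{"offset":[0,0,0],"rotation":[0,0,-0.237]},{"offset":[0,0,0],"rotation":[0,0,-0.316]},{"offset":[0,0,0],"rotation":[0,0,-0.395]}]'
python3 -c "
from h import *
s=manip.get_state();print(s['joints'].round(3),s['ee_pos'])"
```

```text
time_s: 9.98
ee_pos: [0.5884, 0.0669, 0.1774]
time_s: 10.4
ee_pos: [0.5884, 0.0669, 0.1774]
eef_rot: [-0.001, -0.443, 0.897, 0.0]
contact_force: [-0.3, 0.4, -0.0]
opening: 0.602
grasp_force: 0.0
[ 0.217  0.586 -0.573  1.957  0.464  0.733  1.855] [0.58839183 0.06688127 0.17740924]
```

```bash
python3 -m creep '[{"offset":[0,0,0],"rotation":[0,0,-0.079]},{"offset":[0,0,0],"rotation":[0,0,-0.158]},{"offset":[0,0,0],"rotation":[0,0,-0.237]},{"offset":[0,0,0],"rotation":[0,0,-0.316]},{"offset":[0,0,0],"rotation":[0,0,-0.395]}]' | head -2
python3 -m creep '[{"offset":[0,0,0.05],"rotation":[0,0,0]},{"offset":[0,0,0.1],"rotation":[0,0,0]},{"offset":[0,0,0.15],"rotation":[0,0,0]},{"offset":[0,0,0.19],"rotation":[0,0,0]},{"offset":[0,0,0.214],"rotation":[0,0,0]}]'
python3 -m creep '[{"offset":[0,0,0],"rotation":[0,0,0]},{"offset":[0,0,0],"rotation":[0,0,0]},{"offset":[0,0,0],"rotation":[0,0,0]},{"offset":[0,0,0],"rotation":[0,0,0]},{"offset":[0,0,0],"rotation":[0,0,0]}]'
python3 -m creep '[{"offset":[0,0,0],"rotation":[0,0,0]},{"offset":[0,0,0],"rotation":[0,0,0]},{"offset":[0,0,0],"rotation":[0,0,0]},{"offset":[0,0,0],"rotation":[0,0,0]},{"offset":[0,0,0],"rotation":[0,0,0]}]' 1 30
python3 -c "
from h import *
s=manip.get_state();print(s['joints'].round(3),s['ee_pos'],s['moment'])"
```

```text
time_s: 10.82
ee_pos: [0.5884, 0.0668, 0.1774]
time_s: 11.23
ee_pos: [0.5869, 0.0663, 0.0465]
eef_rot: [-0.002, -0.693, 0.721, 0.001]
contact_force: [-0.6, 0.1, 0.5]
opening: 0.601
grasp_force: 0.0
time_s: 11.65
ee_pos: [0.5898, 0.0674, 0.0514]
eef_rot: [0.001, -0.693, 0.721, -0.001]
contact_force: [-0.1, 0.3, -0.8]
opening: 0.601
grasp_force: 0.0
time_s: 12.07
ee_pos: [0.5872, 0.0673, 0.0511]
eef_rot: [-0.001, -0.693, 0.721, 0.0]
contact_force: [-5.0, -1.5, 8.2]
opening: 0.419
grasp_force: 30.9
[ 0.205  0.789 -0.57   2.009  0.782  0.576  2.187] [0.58724405 0.06727614 0.05107748] [-0.10307462  0.86195459 -0.04490821]
```

```bash
python3 -m creep '[{"offset":[0,0,0.0002],"rotation":[0,0,0.079]},{"offset":[0,0,0.0004],"rotation":[0,0,0.158]},{"offset":[0,0,0.0005],"rotation":[0,0,0.237]},{"offset":[0,0,0.0007],"rotation":[0,0,0.316]},{"offset":[0,0,0.0008],"rotation":[0,0,0.395]}]'
python3 -m creep '[{"offset":[0,0,0.0002],"rotation":[0,0,0.079]},{"offset":[0,0,0.0004],"rotation":[0,0,0.158]},{"offset":[0,0,0.0005],"rotation":[0,0,0.237]},{"offset":[0,0,0.0007],"rotation":[0,0,0.316]},{"offset":[0,0,0.0008],"rotation":[0,0,0.395]}]'
python3 -c "
from h import *
s=manip.get_state();print(s['joints'].round(3),s['ee_pos'],s['moment'])"
```

```text
time_s: 12.48
ee_pos: [0.5873, 0.0672, 0.0506]
eef_rot: [-0.001, -0.437, 0.899, -0.0]
contact_force: [-4.3, -0.5, 8.0]
opening: 0.413
grasp_force: 30.9
time_s: 12.9
ee_pos: [0.5873, 0.0671, 0.0501]
eef_rot: [-0.001, -0.142, 0.99, -0.0]
contact_force: [-3.1, -0.1, 6.9]
opening: 0.411
grasp_force: 30.8
[-0.007  0.733 -0.26   2.018  0.415  0.443  1.274] [0.58733192 0.06708476 0.05010399] [-0.13930356  0.83663048  0.01515101]
```

```bash
python3 -m creep '[{"offset":[0,0,0.0002],"rotation":[0,0,0.079]},{"offset":[0,0,0.0004],"rotation":[0,0,0.158]},{"offset":[0,0,0.0005],"rotation":[0,0,0.237]},{"offset":[0,0,0.0007],"rotation":[0,0,0.316]},{"offset":[0,0,0.0008],"rotation":[0,0,0.395]}]' | sed -n 4p
python3 -m creep '[{"offset":[0,0,0.0002],"rotation":[0,0,0.079]},{"offset":[0,0,0.0004],"rotation":[0,0,0.158]},{"offset":[0,0,0.0005],"rotation":[0,0,0.237]},{"offset":[0,0,0.0007],"rotation":[0,0,0.316]},{"offset":[0,0,0.0008],"rotation":[0,0,0.395]}]'| sed -n 4p
python3 -m creep '[{"offset":[0,0,0.0002],"rotation":[0,0,0.079]},{"offset":[0,0,0.0004],"rotation":[0,0,0.158]},{"offset":[0,0,0.0005],"rotation":[0,0,0.237]},{"offset":[0,0,0.0007],"rotation":[0,0,0.316]},{"offset":[0,0,0.0008],"rotation":[0,0,0.395]}]'| sed -n 4p
python3 -m creep '[{"offset":[0,0,0.0002],"rotation":[0,0,0.079]},{"offset":[0,0,0.0004],"rotation":[0,0,0.158]},{"offset":[0,0,0.0005],"rotation":[0,0,0.237]},{"offset":[0,0,0.0007],"rotation":[0,0,0.316]},{"offset":[0,0,0.0008],"rotation":[0,0,0.395]}]'| sed -n 4p
python3 -c "
from h import *
s=manip.get_state();print(s['joints'].round(3),s['ee_pos'],s['eef_rot'],s['moment'])"
python3 -m creep '[{"offset":[0,0,0.0002],"rotation":[0,0,0.079]},{"offset":[0,0,0.0004],"rotation":[0,0,0.158]},{"offset":[0,0,0.0005],"rotation":[0,0,0.237]},{"offset":[0,0,0.0007],"rotation":[0,0,0.316]},{"offset":[0,0,0.0008],"rotation":[0,0,0.395]}]'
python3 -c "
from h import *
s=manip.get_state();print(s['joints'].round(3),s['ee_pos'],s['moment'])"
```

```text
contact_force: [-3.0, 0.0, 6.2]
contact_force: [-3.4, -1.2, 7.6]
contact_force: [-4.8, -1.7, 8.0]
contact_force: [-4.7, -1.3, 7.4]
[-0.41   0.755  0.317  2.037 -0.538  0.433 -0.304] [0.58709169 0.06699657 0.04810902] [-0.00126539  0.89051563  0.45494968 -0.00104883] [-0.26470985  0.91975973  0.01932462]
time_s: 14.98
ee_pos: [0.5871, 0.067, 0.0476]
eef_rot: [-0.001, 0.987, 0.161, -0.001]
contact_force: [-4.4, -1.3, 8.5]
opening: 0.411
grasp_force: 30.9
[-0.512  0.789  0.47   2.042 -0.756  0.491 -0.721] [0.58706697 0.06702804 0.04757667] [-0.28281953  0.96066359  0.01548486]
```

```bash
python3 -m creep '[{"offset":[0,0,0.0002],"rotation":[0,0,0.07]},{"offset":[0,0,0.0003],"rotation":[0,0,0.14]},{"offset":[0,0,0.0004],"rotation":[0,0,0.21]},{"offset":[0,0,0.0006],"rotation":[0,0,0.28]},{"offset":[0,0,0.0007],"rotation":[0,0,0.35]}]' | sed -n 2,4p
python3 -c "
from h import *
s=manip.get_state();print(s['joints'].round(3),s['moment'])"
python3 -m creep '[{"offset":[0,0,0],"rotation":[0,0,0.03]},{"offset":[0,0,0.0001],"rotation":[0,0,0.06]},{"offset":[0,0,0.0002],"rotation":[0,0,0.09]},{"offset":[0,0,0.0002],"rotation":[0,0,0.12]},{"offset":[0,0,0.0003],"rotation":[0,0,0.15]}]' | sed -n 2,4p
python3 -c "
from h import *
s=manip.get_state();print(s['joints'].round(3),s['moment'])"
python3 -m creep '[{"offset":[0,0,0],"rotation":[0,0,0.03]},{"offset":[0,0,0.0001],"rotation":[0,0,0.06]},{"offset":[0,0,0.0002],"rotation":[0,0,0.09]},{"offset":[0,0,0.0002],"rotation":[0,0,0.12]},{"offset":[0,0,0.0003],"rotation":[0,0,0.15]}]' | sed -n 2,4p
python3 -c "
from h import *
s=manip.get_state();print(s['joints'].round(3),s['moment'])"
```

```text
ee_pos: [0.5871, 0.0671, 0.0471]
eef_rot: [-0.001, 0.994, -0.112, -0.001]
contact_force: [-4.8, -1.7, 7.5]
[-0.599  0.832  0.607  2.046 -0.919  0.562 -1.118] [-0.13908598  0.96950278  0.04796042]
ee_pos: [0.5871, 0.0671, 0.047]
eef_rot: [-0.001, 0.974, -0.227, -0.002]
contact_force: [-5.5, -0.5, 10.2]
[-0.634  0.853  0.664  2.047 -0.978  0.598 -1.297] [-0.22183973  0.99378459  0.08299122]
ee_pos: [0.5871, 0.0671, 0.047]
eef_rot: [-0.001, 0.941, -0.339, -0.002]
contact_force: [-5.6, -0.3, 11.1]
[-0.666  0.877  0.72   2.048 -1.032  0.635 -1.485] [-0.10376473  1.00900174  0.0675745 ]
```

```bash
cat > rib.py <<'E'
from h import *
import sys
d=grab('wrist',sys.argv[1]);C=cloud(d);z=C[...,2];g=d['image'].min(2).astype(int)
r=np.hypot(C[...,0]-.5878,C[...,1]-.0673)
m=(z>.045)&(z<.060)&(r<.0175);b=m&(g>np.median(g[m])+40)
n,l,s,c=cv2.connectedComponentsWithStats(b.astype(np.uint8))
k=1+s[1:,4].argmax() if n>1 else 0
P=C[l==k] if k else C[m]
o=P.mean(0);st=manip.get_state();q=st['eef_rot']
yaw=np.degrees(2*np.arctan2(q[2],q[1]))
print('ztop',np.median(z[m&~b]).round(4),'n',len(P),'rib at',o.round(4),'rib ang',np.degrees(np.arctan2(o[1]-.0673,o[0]-.5878)).round(1),'tool yaw',yaw.round(1),'mz',st['moment'].round(3),'j',st['joints'].round(2))
E
python3 rib.py w6.png
for i in 1; do python3 -m creep '[{"offset":[0,0,0],"rotation":[0,0,0.03]},{"offset":[0,0,0.0],"rotation":[0,0,0.06]},{"offset":[0,0,0.0],"rotation":[0,0,0.09]},{"offset":[0,0,0.0],"rotation":[0,0,0.12]},{"offset":[0,0,0.0],"rotation":[0,0,0.15]}]' | sed -n 2,4p
python3 rib.py w7.png; done
```

```text
ztop 0.0496 n 339 rib at [0.5942 0.0729 0.0516] rib ang 41.1 tool yaw -39.8 mz [-0.052  1.097 -0.01 ] j [-0.67  0.88  0.72  2.05 -1.03  0.64 -1.49]
ee_pos: [0.5871, 0.0671, 0.0469]
eef_rot: [-0.0, 0.894, -0.448, -0.002]
contact_force: [-5.2, -0.6, 11.0]
ztop 0.0496 n 343 rib at [0.5954 0.0711 0.0516] rib ang 26.8 tool yaw -53.3 mz [0.016 0.992 0.062] j [-0.7   0.9   0.77  2.05 -1.08  0.67 -1.68]
```

View pics/w7.png

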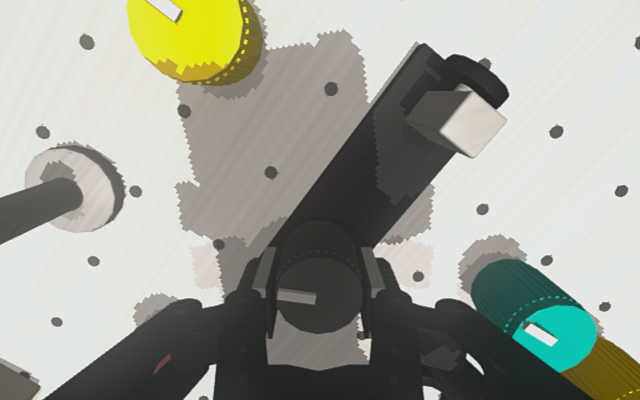

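The wrist view shows the rib (295,297) turning with the jaws, with no slip: 14.3° for 13.5° commanded. It has not bottomed yet, so I keep going.

```bash
python3 -m creep '[{"offset":[0,0,0],"rotation":[0,0,0.03]},{"offset":[0,0,0.0001],"rotation":[0,0,0.06]},{"offset":[0,0,0.0001],"rotation":[0,0,0.09]},{"offset":[0,0,0.0002],"rotation":[0,0,0.12]},{"offset":[0,0,0.0002],"rotation":[0,0,0.15]}]' | sed -n 2,4p
python3 rib.py w8.png
python3 -m creep '[{"offset":[0,0,0],"rotation":[0,0,0.03]},{"offset":[0,0,0.0001],"rotation":[0,0,0.06]},{"offset":[0,0,0.0001],"rotation":[0,0,0.09]},{"offset":[0,0,0.0002],"rotation":[0,0,0.12]},{"offset":[0,0,0.0002],"rotation":[0,0,0.15]}]' | sed -n 2,4p
python3 rib.py w9.png
```

```text
ee_pos: [0.5871, 0.0672, 0.0469]
eef_rot: [-0.0, 0.835, -0.55, -0.002]
contact_force: [-4.7, 0.9, 10.8]
ztop 0.0495 n 339 rib at [0.5961 0.0692 0.0515] rib ang 12.8 tool yaw -66.8 mz [0.006 1.094 0.084] j [-0.72  0.93  0.83  2.05 -1.12  0.71 -1.88]
ee_pos: [0.5876, 0.064, 0.0468]
eef_rot: [0.002, 0.766, -0.643, 0.001]
contact_force: [-2.8, -5.6, 7.2]
ztop 0.0496 n 319 rib at [0.5961 0.0689 0.0515] rib ang 11.2 tool yaw -80.2 mz [-1.181  0.909  0.454] j [-0.75  0.95  0.87  2.05 -1.16  0.75 -2.08]
```

The rib stopped at about 11° while the tool turned 13° more, and the moment jumped to 0.45 N m: that is the bottom stop. I hold to confirm, then back off.

```bash
python3 -m creep '[{"offset":[0,0,0],"rotation":[0,0,0.02]},{"offset":[0,0,0],"rotation":[0,0,0.04]},{"offset":[0,0,0],"rotation":[0,0,0.04]},{"offset":[0,0,0],"rotation":[0,0,0.04]},{"offset":[0,0,0],"rotation":[0,0,0.04]}]' | sed -n 2,6p
python3 rib.py w10.png
python3 -m creep '[{"offset":[0,0,-0.0002],"rotation":[0,0,-0.07]},{"offset":[0,0,-0.0004],"rotation":[0,0,-0.14]},{"offset":[0,0,-0.0005],"rotation":[0,0,-0.21]},{"offset":[0,0,-0.0007],"rotation":[0,0,-0.28]},{"offset":[0,0,-0.0008],"rotation":[0,0,-0.35]}]' | sed -n 2,6p
python3 rib.py w11.png
python3 -m creep '[{"offset":[0,0,-0.0002],"rotation":[0,0,-0.07]},{"offset":[0,0,-0.0004],"rotation":[0,0,-0.14]},{"offset":[0,0,-0.0005],"rotation":[0,0,-0.21]},{"offset":[0,0,-0.0007],"rotation":[0,0,-0.28]},{"offset":[0,0,-0.0008],"rotation":[0,0,-0.35]}]' | sed -n 2,6p
python3 rib.py w12.png
```

```text
ee_pos: [0.5875, 0.0632, 0.0468]
eef_rot: [0.002, 0.745, -0.667, 0.002]
contact_force: [-4.1, -6.3, 6.7]
opening: 0.407
grasp_force: 31.1
ztop 0.0496 n 327 rib at [0.5961 0.069  0.0515] rib ang 11.5 tool yaw -83.7 mz [-1.325  0.843  0.372] j [-0.75  0.96  0.89  2.05 -1.17  0.76 -2.13]
ee_pos: [0.5894, 0.064, 0.0469]
eef_rot: [0.001, 0.899, -0.438, 0.002]
contact_force: [0.6, -5.5, 1.4]
opening: 0.411
grasp_force: 30.6
ztop 0.0497 n 330 rib at [0.5939 0.0731 0.0517] rib ang 43.7 tool yaw -51.8 mz [-1.49  -0.133  0.102] j [-0.69  0.9   0.77  2.05 -1.08  0.66 -1.65]
ee_pos: [0.5907, 0.0657, 0.0474]
eef_rot: [0.001, 0.984, -0.179, 0.002]
contact_force: [2.2, -4.2, 1.4]
opening: 0.411
grasp_force: 30.7
ztop 0.0501 n 324 rib at [0.5898 0.0757 0.0521] rib ang 76.6 tool yaw -20.4 mz [-1.056 -0.598  0.006] j [-0.62  0.85  0.65  2.04 -0.96  0.58 -1.21]
```

```bash
python3 -m creep '[{"offset":[0,0,-0.0001],"rotation":[0,0,-0.06]},{"offset":[0,0,-0.0002],"rotation":[0,0,-0.12]},{"offset":[0,0,-0.0003],"rotation":[0,0,-0.18]},{"offset":[0,0,-0.0004],"rotation":[0,0,-0.24]},{"offset":[0,0,-0.0005],"rotation":[0,0,-0.275]}]' | sed -n 2,6p
python3 -m creep '[{"offset":[0,0,0],"rotation":[0,0,0]},{"offset":[0,0,0],"rotation":[0,0,0]},{"offset":[0,0,0],"rotation":[0,0,0]},{"offset":[0,0,0],"rotation":[0,0,0]},{"offset":[0,0,0],"rotation":[0,0,0]}]'
python3 rib.py w13.png
python3 - <<'E'
from h import *
d=pickle.load(open('pics/w13.png.pkl','rb'));C=cloud(d);z=C[...,2]
q=(z>.050)&(z<.062)&(np.hypot(C[...,0]-.588,C[...,1]+.016)<.02)
print('post',C[q].mean(0).round(4),q.sum())
P=C[(z>.051)&(z<.058)&(np.hypot(C[...,0]-.5885,C[...,1]+.0155)<.02)];print(np.median(P,0),cv2.minAreaRect(P[:,:2].astype(np.float32)*1000))
print(manip.get_state()['qvel'].round(4))
E
```

```text
ee_pos: [0.591, 0.0673, 0.0477]
eef_rot: [-0.0, 0.999, 0.035, 0.002]
contact_force: [1.9, -1.7, 2.3]
opening: 0.41
grasp_force: 30.8
time_s: 19.92
ee_pos: [0.5909, 0.0673, 0.0475]
eef_rot: [0.0, 0.999, 0.035, 0.002]
contact_force: [5.1, -1.1, 5.0]
opening: 0.409
grasp_force: 31.2
ztop 0.0503 n 322 rib at [0.5859 0.0759 0.0523] rib ang 102.3 tool yaw 4.0 mz [-0.195 -1.115 -0.002] j [-0.56  0.81  0.54  2.04 -0.85  0.52 -0.89]
post [ 0.5904 -0.0156  0.0546] 1876
[ 0.5904808  -0.01564166  0.05518422] ((589.1096801757812, -16.822586059570312), (17.35109519958496, 17.799110412597656), 2.0018322467803955)
[ 0.      0.0005 -0.0015  0.0006 -0.0004 -0.0017  0.0003]
```

View pics/w13.png

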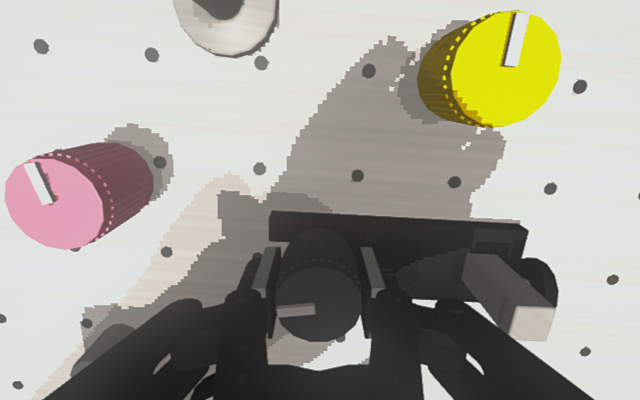

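The rib at (297,311) is 91° back from the stop, the cap is held in both pads at 31 N, and the foot is flat. The post is still 83 to 84 mm from the stud axis, so the slot is home. Handing in.

```bash
python3 -c "
from station import manip
print(manip.hand_in())"
```

```text
the job is handed in; nothing more can be done
None
```

I handed the job in at about 20 s with the slot home on the stud; the cap had been bottomed out, backed off about 91° by the rib, and is still gripped at 31 N. The hand-in returned no verdict.

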